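# Seat the vial block in the dry-block heater, holes up, and switch on

### The arm

A 6-joint arm with a two-finger parallel gripper is mounted at the origin on a cart in front of the work surface, level with it; the furniture and walls round the work are solid. World frame = base frame: x ahead of the robot, y to its left, z up, the work surface at z = 0. Lengths are in m, angles in degrees, forces in N, time in s.
With the tool pointing down it reaches from about 0.425 to 0.95 m from the base axis. Payload 3.5 kg.
Tool frame: the origin (TCP) lies between the finger pads; the fingertips stand 25 mm ahead of it and the grasp point (between the pads) lies 6 mm ahead of it; z points along the fingers, y is the line along which they close (so a half turn about z gives the same grasp; the last joint's range is limited). The gripper opens to 85 mm and grips with 20 to 120 N. Pads are 22 mm wide; open, the fingers measure 114 mm over their backs; the gripper's body (76 mm by 85 mm) begins 54 mm behind the grasp point. The pads swing forward as they close: fully open they stand 13 mm farther back than shut.
Start: joints at [67.953, 16.404, 90.338, -0, 73.258, -8.594], TCP at [0.157, 0.656, 0.256] pointing down, gripper open.
Joint ranges: [-158.93, 158.93], [-51.34, 127.21], [12.03, 142.37], [-87.48, 267.48], [13.55, 161.25], [-162.69, 162.69]. Speed limits (degrees/s): [159.86, 159.86, 180, 180, 180, 180].

### API

Orientations are given as [roll, pitch, yaw] about the fixed x, y, z axes, in that order (R = Rz(yaw) Ry(pitch) Rx(roll)).
In Python, from rig import r, vision, workorder gives the robot as it stands. The module is installed in compiled form; this text tells all that it offers.
- The arm moves only by the tool carry_out, never from a script. Its argument "deltas" is a list of rows, each an object with "translation": the shift along the tool's x, y, z in m, a list of three; "rot": the turn, a rotation vector about the tool's x, y, z in degrees, a list of three. In form: [{"translation": [x, y, z], "rot": [wx, wy, wz]}, ...]. A call has 1 to 20 rows; each row shifts and turns the commanded pose from where the row before left it, along the tool's axes as they then stand; what a row does not reach is not made up. A row lasts 1/8 s, in which the tool goes at most 62.5 mm and 10.7 degrees, less where a joint would pass 70% of its speed; a pose out of reach is approached as far as the arm can. A call is refused whole if a number of a shift passes 0.0625 or a number of a turn 10.7, either way. A call with a gripper value outside its range is refused whole. "hand" is the finger opening in m, from 0 to 0.0854, set as the call begins (left out, the last holds). The fingers move at their own pace and stop on an object; "force" is the grip in N (left out, the last holds). Time passes only in rows, so rows that do not move let the fingers close. It gives the time, the measured TCP pose, the force, the opening and the grip force at its end, in the units of the state.
- r.sense(): the state, without advancing time (a new reading comes with each control period).
- vision.camera(name): name is "scene" or "side" or "wrist"; returns a dict with "img" (480x640x3 uint8, red, green, blue), "fx", "fy", "cx", "cy" (pixels), "k1" (the pictures are not rectified: a ray, as slopes to the right and down, at radius r is drawn at 1 + k1 r^2 times it, then the intrinsics apply), "R" (3x3) and "t" (3): a world point X has camera coordinates R X + t; the wrist camera has in their place "T_tool_cam" (4x4, takes a point from camera to tool coordinates, whose origin is the TCP and whose axes are the flange's). Camera axes: x right, y down, z forward; pixel columns grow to the right and rows downward; lengths in m; the calibration is good to about 2 mm. A picture is of the moment at which its call begins: read the wrist's pose just before it. There is no depth.
- workorder.job_done(): hands the job in; it is judged then, once.
The state is a dict: "time": time; "q": joint angles; "joint_vel": joint speeds; "effort": joint torques, N m; "tcp_pos": TCP position; "orientation": TCP orientation; "ft_force": force on the tool from outside, world axes, zero at the start; "moment": the same for the moment, N m; "opening": finger opening in m; "finger_force": force on a finger pad.
Only numpy, scipy, OpenCV 4.12 (cv2) and the standard library are available. Lean on these libraries where they do the work, as an engineer would, in place of code of your own. Each camera call takes 0.05 s, during which the arm holds its last target. There are 200 camera calls.

### The job

Of the two aluminium heating blocks lying on their sides, take the one with four small vial holes and seat it fully in the well of the dry-block heater with its holes facing up, lowering it gently rather than dropping it. Once it is seated and let go, push the heater's ball-ended toggle switch all the way over to the back, away from the side with the display. Leave the other block and the glassware as they are.

Things in the scene. Friction and masses are not known exactly. Their poses are not given: they have to be found in the camera images.
- vial_heat_block: Block to load: aluminium, 0.24 to 0.42 kg, 70 mm high. Lower section 46 x 56 x 28 mm (x, y, z); upper section 46 x 46 x 42 mm, a 5 mm step on both y sides. Four vial holes in the upper (+z) end face. Origin: centre of the plain end face; z points to the holed face. At the start it lies on a 46 x 70 side: 46 mm high, x vertical, y and z level. Either half turn about z fits the well.
- open_face (a point): Centre of the holed end face of the vial block, 70 mm from the block's origin along its z. The four holes round it are 12.5 mm wide and 30 mm deep.
- tube_heat_block: The spare block, to be left alone: plain aluminium, straight sided, 46 x 56 x 70 mm, with one 30 mm hole in one end. It also lies on its side. Origin: centre of its plain end; z axis towards the hole.
- heater: Dry-block heater, a white box fixed to the desk, 120 x 166 x 50 mm (x, y, z); origin at the centre of its underside, +z up, its front with the dark display looks to its -x. Its flat top is 50 mm over the desk, with the well left of the middle (+y) and the toggle switch near the right end (-y).
- well (a point): Centre of the floor of the heater's well, at (0, 40, 28) mm in the heater's frame; axes as the heater's. The well is 60 x 50 mm (x, y) and 22 mm deep, with a chamfered mouth, so the block, its y along the heater's x, fits with 2 mm to spare on each side and then stands 48 mm out of the heater's top.
- switch (a joint): Ball-ended toggle switch on the heater's top, in rad: 0 leans to the front (heater's -x), 0.9 is all the way to the back (+x), upright at 0.45; it starts near the front and stays where it is left. It turns about the heater's y axis; under 2 N at the ball moves it. Its black base is 70 x 50 x 25 mm (x, y, z), centred at (0, -56) mm in the heater's frame.
- switch_tip (a point): Centre of the 26 mm steel ball at the end of the toggle. It swings on a 45 mm arm about a pivot at (0, -56, 72) mm in the heater's frame: it is 20 mm in front of the pivot at 0 rad, 20 mm behind it at 0.9 rad, and 112 to 117 mm over the desk.
- beaker_s: Small loose glass beaker, 40 mm across, 45 mm high, standing on the desk; leave it alone. Origin at the centre of its foot.
- beaker_w: Small loose glass beaker, 37 mm across, 36 mm high, standing on the desk; leave it alone. Origin at the centre of its foot.
There are look-alikes about, which are no part of the job. Several things have the shape of the heater; the one meant has the colours described above.

How it is judged (in metres and radians):
On the way, in this order (a step that is already met when the one before it is completed fails the run):
1. the vial block is fully seated in the heater's well, holes up, and let go, with the switch still off (horizontal distance between vial_heat_block and well below 0.005 m and z of vial_heat_block in the frame of well between -0.003 and 0.003 m and z of open_face in the frame of heater above 0.094 m and angle between vial_heat_block's own z axis and vertical below 0.06 rad and contact force between vial_heat_block and the fingers below 0.1 N and value of joint switch below 0.5 rad), for 0.3 s.
2. the toggle switch is at the back (value of joint switch above 0.78 rad), for 0.2 s.
At the end, for the whole second after the job is handed in: The vial block stands in the well, its plain end within 3 mm of the well's floor and within 5 mm of its centre, holes up (tilt under 0.06 rad), released and at rest; the switch is at 0.78 rad or more; the spare block is within 30 mm of where it was (horizontal distance between vial_heat_block and well below 0.005 m and z of vial_heat_block in the frame of well between -0.003 and 0.003 m and z of open_face in the frame of heater above 0.094 m and angle between vial_heat_block's own z axis and vertical below 0.06 rad and contact force between vial_heat_block and the fingers below 0.1 N and linear speed of vial_heat_block below 0.02 m/s and distance of tube_heat_block from where it was at the start of the episode below 0.03 m and value of joint switch above 0.78 rad); the robot touches nothing.
It fails at once if the vial block is dropped into or onto the well (faster than 0.5 m/s within 60 mm over the well's floor) (horizontal distance between vial_heat_block and well below 0.04 m and z of vial_heat_block in the frame of well below 0.06 m and linear speed of vial_heat_block above 0.5 m/s).
It fails at once if the spare block is moved more than 30 mm or tipped up by more than about 15 degrees (distance of tube_heat_block from where it was at the start of the episode above 0.03 m or angle between tube_heat_block's own z axis and vertical below 1.3 rad or angle between tube_heat_block's own z axis and vertical above 1.84 rad).
It fails at once if a beaker is moved more than 30 mm or knocked over (distance of any of beaker_s, beaker_w from where it was at the start of the episode above 0.03 m or angle between any of beaker_s, beaker_w's own z axis and vertical above 0.6 rad).
It also fails if it takes over 72 s, if anything falls off the work surface, if the arm or the gripper's body presses on something with over 40 N, if the wrist force passes 120 N, or if a joint passes its speed limit or range.

## Working session

There is one attempt and no reset: what is moved stays moved. The work goes in short steps, Python scripts to look and compute and a tool call to move; the robot and the scene stay as the last step left them, time stands still between calls to the robot, and variables do not carry over. Pictures are saved under pics/ and viewed, at most 10 in all, crops included, and the job is handed in when it is done.

Besides the shell and the picture viewer there is one more tool, called after "Request:" in YAML: its name, and indented under it one key for each argument. carry_out: Moves the arm, as the interface text tells. Its arguments: {"type":"object","properties":{"deltas":{"type":"array","items":{"type":"object","properties":{"translation":{"type":"array","items":{"type":"number"}},"rot":{"type":"array","items":{"type":"number"}}}}},"hand":{"type":"number"},"force":{"type":"number"}},"required":["deltas"]}

```bash
mkdir -p pics; cat > h.py <<'E'
import numpy as np, cv2
from scipy.spatial.transform import Rotation as Ro
from rig import r, vision, workorder
def cam(name):
    s=r.sense(); c=vision.camera(name)
    if name=='wrist':
        T=np.eye(4); T[:3,:3]=Ro.from_euler('xyz',s['orientation'],degrees=True).as_matrix(); T[:3,3]=s['tcp_pos']
        W=T@np.array(c['T_tool_cam']); c['R']=W[:3,:3].T; c['t']=-c['R']@W[:3,3]
    c['R']=np.array(c['R']); c['t']=np.array(c['t']); return c
def save(c,f): cv2.imwrite('pics/'+f,c['img'][:,:,::-1])
def ray(c,u,v):
    x,y=(u-c['cx'])/c['fx'],(v-c['cy'])/c['fy']; R=np.hypot(x,y); q=R
    for _ in range(20): q=R/(1+c['k1']*q*q)
    k=q/R if R else 1
    d=c['R'].T@np.array([x*k,y*k,1]); return -c['R'].T@c['t'], d/np.linalg.norm(d)
def onz(c,u,v,z):
    o,d=ray(c,u,v); return o+d*(z-o[2])/d[2]
def tri(*obs):
    A=np.zeros((3,3)); b=np.zeros(3); L=[ray(*o) for o in obs]
    for o,d in L: P=np.eye(3)-np.outer(d,d); A+=P; b+=P@o
    p=np.linalg.solve(A,b); return p,[np.linalg.norm((np.eye(3)-np.outer(d,d))@(p-o)) for o,d in L]
def proj(c,X):
    p=c['R']@np.array(X)+c['t']; x,y=p[:2]/p[2]; k=1+c['k1']*(x*x+y*y)
    return np.array([c['fx']*x*k+c['cx'],c['fy']*y*k+c['cy']])
E
python3 - <<'E'
from h import *
import pickle
for n in('scene','side'):
    c=cam(n); save(c,n+'0.png'); pickle.dump(c,open(n+'.pkl','wb')); print(n,-c['R'].T@c['t'],c['fx'],c['k1'])
c=cam('wrist'); print(np.array(c['T_tool_cam']).round(3)); s=r.sense(); print(s)
E
```

```text
scene [ 0.10089744 -0.48367743  0.56590275] 441.56037765845133 -0.04014456564170947
side [-0.31591263  0.08327095  1.28671841] 559.7585420573369 -0.1711067216127018
[[-0.001 -0.947 -0.322  0.083]
 [ 1.    -0.001 -0.     0.001]
 [-0.    -0.322  0.947 -0.116]
 [ 0.     0.     0.     1.   ]]
{'time': 0.15, 'q': array([ 6.79545690e+01,  1.64435374e+01,  9.04055308e+01, -2.86865366e-03,
        7.32602267e+01, -8.59503454e+00]), 'joint_vel': array([-0.00138332, -0.19825255, -0.2515576 ,  0.03773313,  0.0595979 ,
       -0.00321238]), 'effort': array([ 1.23802205e-03, -4.06598818e+01, -2.93141448e+01, -1.21595535e-04,
        3.86806758e-03, -1.76448441e-05]), 'tcp_pos': array([0.1568118 , 0.6560316 , 0.25522565]), 'orientation': array([-1.79891522e+02, -1.36193885e-02,  1.66550420e+02]), 'ft_force': array([ 0.92765966, -0.24658982,  0.63389819]), 'moment': array([ 0.0120534 ,  0.0141042 , -0.01564373]), 'finger_force': 0.0, 'opening': 0.08523734542027589}
```

View pics/scene0.png

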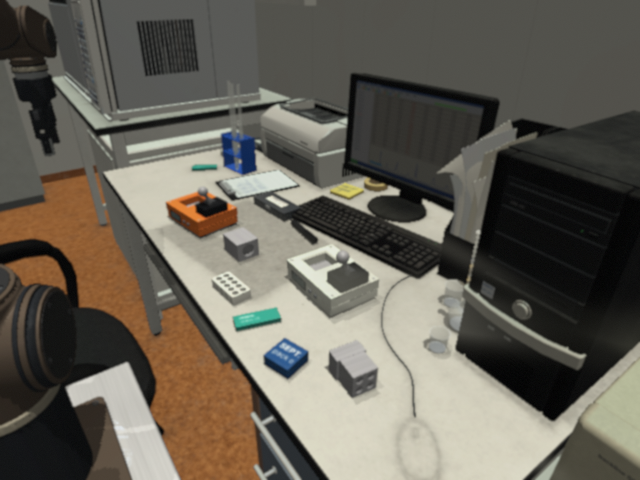

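View pics/side0.png

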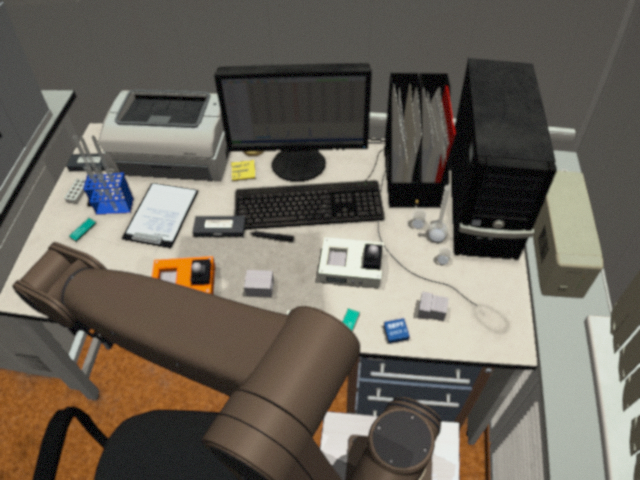

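The scene picture shows three heaters or blocks of interest:
- **White heater with dark display:** scene (333,277), side (352,262). It fits the description. The orange one at (202,212) is a look-alike.
- **Grey block with a step and small holes:** scene (353,367), side (433,306). This looks like the vial block.
- **Plain block with one large hole:** scene (241,243), side (258,282). This is the spare.

I'll confirm the choice in one enlarged crop.

```bash
python3 - <<'E'
from h import *
import pickle
S=pickle.load(open('scene.pkl','rb'));D=pickle.load(open('side.pkl','rb'))
for n,a,b in (('vial',(353,367),(433,306)),('spare',(241,243),(258,282)),('ball',(343,257),(373,249)),('orange',(203,192),(198,270))):
    p,e=tri((S,*a),(D,*b)); print(n,p.round(3),np.round(e,4))
for uv in((320,255),(345,265)): print(onz(S,*uv,0.05))
a=cv2.resize(S['img'][335:400,315:395],(400,325),interpolation=3)
b=cv2.resize(S['img'][235:320,280:385],(400,325),interpolation=3)
c=cv2.resize(D['img'][280:330,405:465],(400,270),interpolation=3)
d=cv2.resize(D['img'][230:292,312:392],(400,270),interpolation=3)
cv2.imwrite('pics/crop1.png',np.vstack([np.hstack([a,b]),np.hstack([c,d])])[:,:,::-1])
E
```

```text
vial [ 0.448 -0.093  0.025] [0.0014 0.0014]
spare [0.477 0.376 0.023] [0.0016 0.0016]
ball [0.553 0.076 0.112] [0.0011 0.0011]
orange [0.446 0.518 0.11 ] [0.0021 0.0021]
[0.57663807 0.1870992  0.05      ]
[0.59744124 0.12447424 0.05      ]
```

View pics/crop1.png

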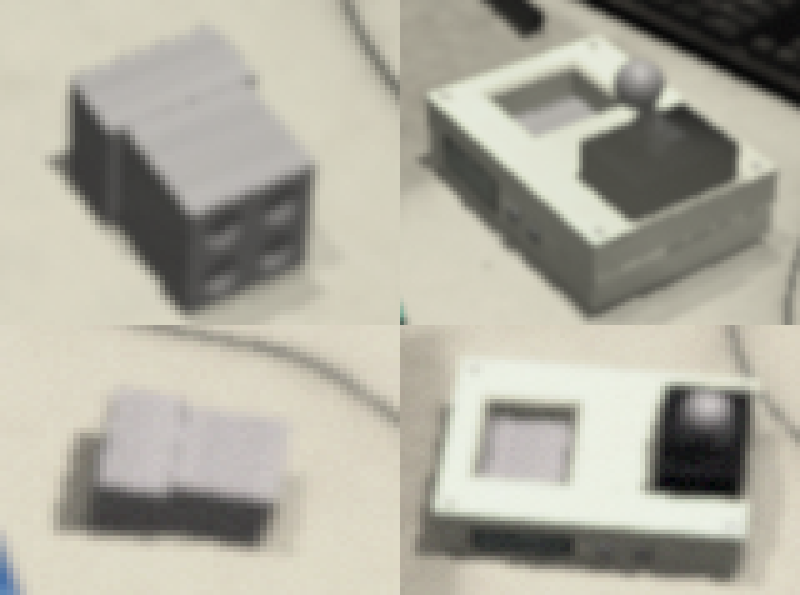

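The crop shows the stepped block with four holes, whose holes point to world -y (right), and the white heater with its dark display, the well on the left and the ball switch on the right. Next I'll plan a move to view both with the wrist camera.

```bash
cat >> h.py <<'E'
from scipy.linalg import logm, expm
def pose(p,R=None,rpy=None):
    T=np.eye(4); T[:3,:3]=R if R is not None else Ro.from_euler('xyz',rpy,degrees=True).as_matrix(); T[:3,3]=p; return T
def now():
    s=r.sense(); return pose(s['tcp_pos'],rpy=s['orientation'])
def row(T0,T1,n):
    D=expm(np.real(logm(np.linalg.inv(T0)@T1))/n); D_r=D.copy()
    t=D[:3,3].round(4); w=np.degrees(Ro.from_matrix(D[:3,:3]).as_rotvec()).round(2)
    D=pose(t,Ro.from_rotvec(np.radians(w)).as_matrix()); T=T0.copy(); path=[]
    for _ in range(n): T=T@D; path.append(T[:3,3].round(3).tolist())
    print(n,'x',t.tolist(),w.tolist(),'| mid',path[n//2],'end',path[-1]); return T
E
python3 - <<'E'
from h import *
row(now(),pose([.55,.16,.30],rpy=[180,0,86]),14)
row(now(),pose([.55,.16,.30],rpy=[180,0,86]),16)
E
```

```text
14 x [-0.0491, -0.0006, -0.0032] [-0.01, 0.0, 5.75] | mid [0.473, 0.441, 0.281] end [0.55, 0.161, 0.3]
16 x [-0.043, -0.0003, -0.0028] [-0.01, 0.0, 5.03] | mid [0.47, 0.445, 0.281] end [0.55, 0.16, 0.3]
```

Request:
carry_out:
  deltas:
    - {"translation": [-0.043,-0.0003,-0.0028],"rot": [0,0,5.03]}
    - {"translation": [-0.043,-0.0003,-0.0028],"rot": [0,0,5.03]}
    - {"translation": [-0.043,-0.0003,-0.0028],"rot": [0,0,5.03]}
    - {"translation": [-0.043,-0.0003,-0.0028],"rot": [0,0,5.03]}
    - {"translation": [-0.043,-0.0003,-0.0028],"rot": [0,0,5.03]}
    - {"translation": [-0.043,-0.0003,-0.0028],"rot": [0,0,5.03]}
    - {"translation": [-0.043,-0.0003,-0.0028],"rot": [0,0,5.03]}
    - {"translation": [-0.043,-0.0003,-0.0028],"rot": [0,0,5.03]}
    - {"translation": [-0.043,-0.0003,-0.0028],"rot": [0,0,5.03]}
    - {"translation": [-0.043,-0.0003,-0.0028],"rot": [0,0,5.03]}
    - {"translation": [-0.043,-0.0003,-0.0028],"rot": [0,0,5.03]}
    - {"translation": [-0.043,-0.0003,-0.0028],"rot": [0,0,5.03]}
    - {"translation": [-0.043,-0.0003,-0.0028],"rot": [0,0,5.03]}
    - {"translation": [-0.043,-0.0003,-0.0028],"rot": [0,0,5.03]}
    - {"translation": [-0.043,-0.0003,-0.0028],"rot": [0,0,5.03]}
    - {"translation": [-0.043,-0.0003,-0.0028],"rot": [0,0,5.03]}
    - {"translation": [0,0,0],"rot": [0,0,0]}
    - {"translation": [0,0,0],"rot": [0,0,0]}

```text
time: 2.4
tcp_pos: [0.5503, 0.1608, 0.3009]
orientation: [-180.0, -0.0, 86.1]
ft_force: [-1.0, 0.3, 0.5]
opening: 0.0854
finger_force: 0.0
```

```bash
python3 - <<'E'
from h import *
import pickle
s=r.sense(); print(s['q'].round(1),s['tcp_pos'],s['orientation'],np.abs(s['joint_vel']).max())
c=cam('wrist'); pickle.dump(c,open('wA.pkl','wb')); save(c,'wA.png'); print(c['fx'],c['k1'])
T=now(); row(T,pose([.50,-.03,.28],rpy=[180,0,80]),5)
E
```

```text
[  6.1   1.8 102.2   0.   76.1  10.1] [0.55026623 0.16079661 0.30087227] [-1.79973929e+02 -2.63625023e-02  8.60815685e+01] 1.206692596929565
351.48012380964826 -0.03430100800087675
5 x [-0.0391, -0.0058, 0.0042] [-0.01, -0.0, 1.23] | mid [0.522, 0.046, 0.288] end [0.5, -0.03, 0.28]
```

View pics/wA.png

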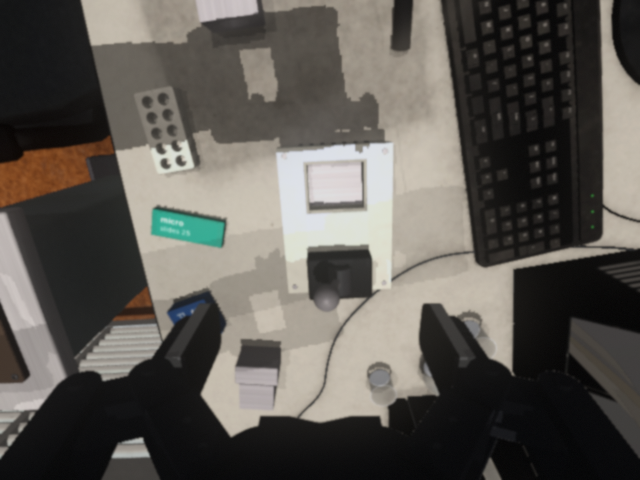

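The wrist view shows these features:
- **White heater:** top corners near (278,150), (394,143), (393,290) and (290,294).
- **Well:** centred at about (336,186).
- **Switch ball:** (327,297).
- **Vial block:** (258,375), with its wide plain end up in the picture and its holed end down.
- **Beakers:** (379,377) and (468,325).

Now a second view, nearer the block.

Request:
carry_out:
  deltas:
    - {"translation": [-0.0391,-0.0058,0.0042],"rot": [0,0,1.2]}
    - {"translation": [-0.0391,-0.0058,0.0042],"rot": [0,0,1.2]}
    - {"translation": [-0.0391,-0.0058,0.0042],"rot": [0,0,1.2]}
    - {"translation": [-0.0391,-0.0058,0.0042],"rot": [0,0,1.2]}
    - {"translation": [-0.0391,-0.0058,0.0042],"rot": [0,0,1.2]}
    - {"translation": [0,0,0],"rot": [0,0,0]}
    - {"translation": [0,0,0],"rot": [0,0,0]}

```text
time: 3.32
tcp_pos: [0.5003, -0.0294, 0.2802]
orientation: [180.0, -0.0, 80.1]
ft_force: [-0.5, 0.4, 0.6]
opening: 0.0852
finger_force: 0.0
```

```bash
python3 - <<'E'
from h import *
import pickle
c=cam('wrist'); pickle.dump(c,open('wB.pkl','wb')); save(c,'wB.png'); print(r.sense()['tcp_pos'],np.abs(r.sense()['joint_vel']).max())
A=pickle.load(open('wA.pkl','rb'))
for uv,z in(((379,377),.036),((468,325),.04),((258,375),.046)): print(onz(A,*uv,z).round(3))
E
```

```text
[ 0.50042861 -0.02922716  0.28025478] 0.39050461938447995
[ 0.613 -0.091  0.036]
[ 0.725 -0.015  0.04 ]
[ 0.454 -0.068  0.046]
```

View pics/wB.png

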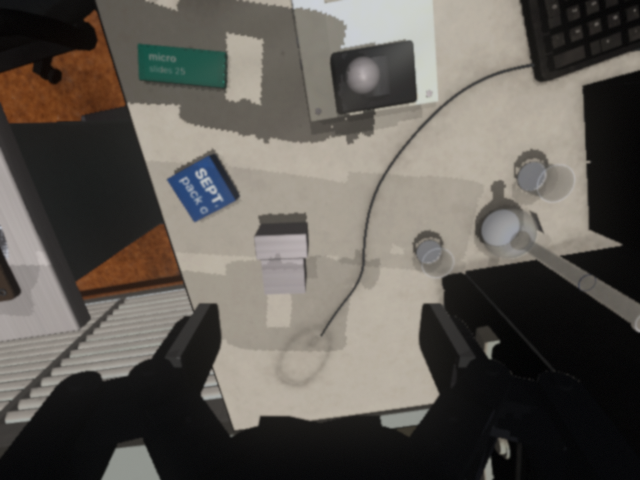

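In this view the block's top face is the wide part at about (255–308, 235–259) and the narrow part at about (262–306, 260–292). The heater's right end is at the top, with its ball at (364,74). Next come masks and corners.

```bash
python3 - <<'E'
from h import *
import pickle
A=pickle.load(open('wA.pkl','rb'));B=pickle.load(open('wB.pkl','rb'))
for n,c,pts in(('A',A,[(258,368),(258,395),(258,350),(240,330),(225,385),(335,185),(335,235),(300,180)]),('B',B,[(282,247),(285,275),(282,222),(240,260),(325,260),(380,20)])):
    print(n,[(p,c['img'][p[1],p[0]].tolist()) for p in pts])
    m=c['img'].astype(int)
    a=m[:,:,2]-m[:,:,0]
    box=(225,335,70,85) if n=='A' else (245,225,75,80)
    x,y,w,h=box; M=((a>-2)&(m.min(2)>115)).astype(np.uint8)[y:y+h,x:x+w]
    cs,_=cv2.findContours(M,0,1); cs=sorted(cs,key=cv2.contourArea)[-2:]
    for k in cs: print(cv2.contourArea(k),(cv2.approxPolyDP(k,2.0,True)[:,0]+[x,y]).tolist())
E
```

```text
A [((258, 368), [136, 129, 129]), ((258, 395), [176, 168, 169]), ((258, 350), [57, 55, 53]), ((240, 330), [170, 162, 149]), ((225, 385), [198, 189, 175]), ((335, 185), [221, 214, 214]), ((335, 235), [221, 225, 215]), ((300, 180), [221, 225, 231])]
B [((282, 247), [177, 170, 170]), ((285, 275), [162, 155, 155]), ((282, 222), [76, 72, 68]), ((240, 260), [171, 164, 150]), ((325, 260), [157, 150, 139]), ((380, 20), [203, 207, 204])]
```

```bash
python3 - <<'E'
from h import *
import pickle
A=pickle.load(open('wA.pkl','rb'));B=pickle.load(open('wB.pkl','rb'))
def contours(c,f,box,eps,k=2):
    x,y,w,h=box; m=cv2.GaussianBlur(c['img'],(3,3),0).astype(float)[y:y+h,x:x+w]
    M=cv2.resize(f(m).astype(np.float32),None,fx=4,fy=4,interpolation=1)>.5
    cs,_=cv2.findContours(M.astype(np.uint8),0,1); cs=sorted(cs,key=cv2.contourArea)[-k:]
    for q in cs[::-1]: print(cv2.contourArea(q)/16,((cv2.approxPolyDP(q,eps*4,True)[:,0]+.5)/4-.5+[x,y]).round(1).tolist(), np.array(cv2.minAreaRect(q)[0])/4+[x,y])
blk=lambda m:(m[...,2]/m[...,0]>.92)&(m[...,0]>105)
print('blkA');contours(A,blk,(228,338,62,80),1.5,1)
print('blkB');contours(B,blk,(246,226,72,78),1.5,1)
top=lambda m:(m[...,1]/m[...,0]>.99)&(m[...,0]>110)
print('topA');contours(A,top,(265,130,140,175),2.5,1)
well=lambda m:~top(m)
print('wellA');contours(A,well,(295,152,82,70),1.5,1)
print('topB');contours(B,top,(280,0,170,130),2.5,1)
z=lambda im,b:cv2.resize(im[b[1]:b[1]+b[3],b[0]:b[0]+b[2]],(400,400*b[3]//b[2]),interpolation=3)[:600]
a=z(A['img'],(255,125,160,180));b=z(B['img'],(235,215,90,95))
H=max(len(a),len(b)); cv2.imwrite('pics/crop2.png',np.hstack([np.pad(q,((0,H-len(q)),(0,0),(0,0))) for q in(a,b)])[:,:,::-1])
E
```

```text
blkA
1584.875 [[235.9, 365.6], [234.6, 380.1], [238.6, 383.9], [239.6, 408.1], [272.1, 409.4], [273.4, 386.9], [277.4, 384.1], [278.4, 369.9], [275.1, 367.6]] [255.91172028 388.65893555]
blkB
2692.75 [[305.1, 233.6], [254.6, 235.9], [255.6, 256.1], [261.6, 262.9], [264.9, 293.4], [304.4, 292.1], [303.4, 258.9], [307.4, 255.1]] [280.875 263.875]
topA
11936.9375 [[392.1, 142.6], [369.9, 141.6], [361.6, 146.9], [361.1, 151.6], [355.4, 149.1], [353.1, 142.6], [334.9, 143.6], [315.1, 149.6], [287.9, 150.6], [284.1, 158.6], [282.1, 151.6], [275.6, 152.9], [286.9, 261.4], [307.1, 258.4], [310.9, 246.4], [368.1, 245.4], [371.6, 260.1], [377.9, 256.4], [381.6, 258.9], [375.6, 270.1], [385.1, 270.4], [387.6, 283.1], [390.4, 283.1]] [334.375 212.875]
wellA
3120.3125 [[365.4, 159.9], [304.9, 161.6], [303.6, 175.1], [306.6, 212.1], [365.1, 210.4]] [336.08533478 186.30583954]
topB
5890.9375 [[291.6, -0.4], [292.9, 9.4], [316.1, 10.4], [341.1, 20.4], [345.6, 26.9], [339.6, 45.9], [341.9, 49.4], [367.9, 43.4], [410.1, 40.4], [417.6, 95.9], [414.6, 101.1], [419.1, 104.4], [437.4, 100.1], [432.4, -0.4], [335.6, -0.4], [327.1, 2.6], [324.4, -0.4]] [364.875       52.37499237]
```

View pics/crop2.png

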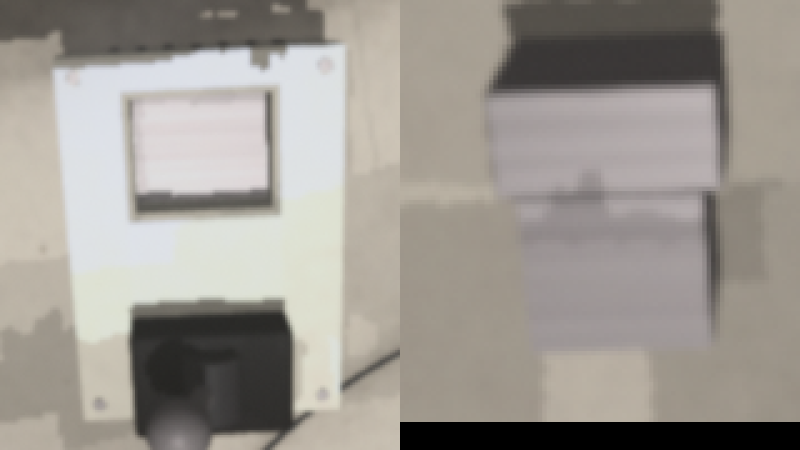

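The crop shows the well's rim corners near (304,162), (366,160), (367,210) and (307,213) in view A, and the block's top face clean in view B. Now I'll triangulate and check against the sizes given.

```bash
python3 - <<'E'
from h import *
import pickle
A,B,S,D=[pickle.load(open(f+'.pkl','rb')) for f in('wA','wB','scene','side')]
print('block')
P=[]
for a,b in (((235.9,365.8),(254.6,236.2)),((277.2,367.2),(306.6,234)),((239.6,408.4),(265.1,293.4)),((272.3,409.4),(304.4,292.5)),((234.8,380.1),(255.8,257.3)),((278.4,384.1),(307.4,256.6))):
    p,e=tri((A,*a),(B,*b)); q=onz(B,*b,.046); P.append(q); print(p.round(4),np.round(e[0],4),'B@46',q.round(4),'A@46',onz(A,*a,.046).round(4))
P=np.array(P); d=lambda i,j:np.linalg.norm(P[i]-P[j]).round(4)
print('wide',d(0,1),'narrow',d(2,3),'len',((P[2]+P[3]-P[0]-P[1])/2).round(4),np.linalg.norm((P[2]+P[3]-P[0]-P[1])/2))
for i,j in((0,1),(2,3)): v=P[j]-P[i]; print('yaw of y-edge',np.degrees(np.arctan2(v[1],v[0])))
print('centre',((P[:4]).mean(0)).round(4))
print('well')
W=np.array([onz(A,*p,.05) for p in((303.8,162.2),(366.2,160.2),(367,209.8),(307,213))]); print(W.round(4),W.mean(0).round(4))
print([np.linalg.norm(W[i]-W[i-1]).round(4) for i in range(4)])
H=np.array([onz(A,*p,.05) for p in((276.6,149.8),(393.4,141.8),(391.8,288.2),(288.6,293))]); print(H.round(4),H.mean(0).round(4),[np.linalg.norm(H[i]-H[i-1]).round(4) for i in range(4)])
for X in(W,H):
  for i,j,o in((0,1,0),(3,2,0),(3,0,90),(2,1,90)): v=X[j]-X[i]; print('yaw',np.degrees(np.arctan2(v[1],v[0])).round(2)-o)
print('corner h', tri((A,288.6,293),(B,304,120))[0],tri((A,391.8,288.2),(B,437.4,101.5))[0])
print('ball',tri((A,327,298),(B,364,75)))
E
```

```text
block
[ 0.4257 -0.0551  0.0415] 0.0003 B@46 [ 0.4265 -0.0537  0.046 ] A@46 [ 0.4275 -0.0515  0.046 ]
[ 0.4797 -0.0628  0.0391] 0.0007 B@46 [ 0.4811 -0.0607  0.046 ] A@46 [ 0.4804 -0.0571  0.046 ]
[ 0.4224 -0.1212  0.0469] 0.0003 B@46 [ 0.4224 -0.1217  0.046 ] A@46 [ 0.4218 -0.1221  0.046 ]
[ 0.4654 -0.1297  0.0429] 0.0002 B@46 [ 0.466  -0.1281  0.046 ] A@46 [ 0.466  -0.1265  0.046 ]
[ 0.4204 -0.0798  0.0395] 0.0001 B@46 [ 0.4222 -0.0774  0.046 ] A@46 [ 0.4226 -0.0742  0.046 ]
[ 0.4774 -0.088   0.0417] 0.0007 B@46 [ 0.4772 -0.0861  0.046 ] A@46 [ 0.479  -0.0843  0.046 ]
wide 0.055 narrow 0.044 len [-0.0096 -0.0677  0.    ] 0.0683494867646813
yaw of y-edge -7.358916675828438
yaw of y-edge -8.371929736833652
centre [ 0.449 -0.091  0.046]
well
[[0.5367 0.2002 0.05  ]
 [0.6011 0.1978 0.05  ]
 [0.6005 0.145  0.05  ]
 [0.5356 0.1459 0.05  ]] [0.5685 0.1722 0.05  ]
[np.float64(0.0544), np.float64(0.0644), np.float64(0.0529), np.float64(0.0649)]
[[0.51   0.2147 0.05  ]
 [0.6293 0.2145 0.05  ]
 [0.627  0.0486 0.05  ]
 [0.5063 0.0508 0.05  ]] [0.5681 0.1321 0.05  ] [np.float64(0.1639), np.float64(0.1193), np.float64(0.1659), np.float64(0.1207)]
yaw -2.12
yaw -0.8
yaw -1.1400000000000006
yaw -0.6700000000000017
yaw -0.1
yaw -1.03
yaw -1.2999999999999972
yaw -0.7999999999999972
corner h [0.50310802 0.05168466 0.05074189] [0.62683384 0.04728575 0.04695737]
ball (array([0.55201279, 0.07632847, 0.11378041]), [np.float64(0.0003132178129216664), np.float64(0.000313217812921839)])
```

The block and well fit the given sizes: 55/44/68 mm against 56/46/70, and a well mouth of 60x50 plus its chamfer. The well centre agrees both ways, at (0.5685, 0.172) with yaw of about -1°.

The block has to be tipped 90° about its y. I'll grasp with the tool leaning 45° over the holed end, so it leans 45° the other way when the block goes into the well.

```bash
python3 - <<'E'
from h import *
yaw=81.9
R=Ro.from_euler('xyz',[180,0,yaw],degrees=True)*Ro.from_euler('y',45,degrees=True)
R=R.as_matrix(); print(R.round(2))
bz=np.array([-np.sin(np.radians(8.1)),-np.cos(np.radians(8.1)),0])
c=np.array([.449,-.091,0]); g=c+bz*(.052-.035)+[0,0,.029]; print('grasp',g)
tcp=g-R[:,2]*.006; pre=tcp-R[:,2]*.1; print(tcp,pre)
T=row(now(),pose(pre,R),7)
row(T,pose(tcp,R),4)
E
```

```text
[[ 0.1   0.99  0.1 ]
 [ 0.7  -0.14  0.7 ]
 [ 0.71  0.   -0.71]]
grasp [ 0.44660468 -0.1078304   0.029     ]
[ 0.44600689 -0.11203072  0.03324264] [ 0.43604366 -0.18203596  0.10395332]
7 x [-0.0308, -0.0055, 0.0166] [0.1, 6.42, -0.23] | mid [0.461, -0.134, 0.195] end [0.436, -0.182, 0.104]
4 x [-0.0, -0.0001, 0.025] [-0.0, 0.01, -0.0] | mid [0.443, -0.129, 0.051] end [0.446, -0.112, 0.033]
```

Request:
carry_out:
  deltas:
    - {"translation": [-0.0308,-0.0055,0.0166],"rot": [0.1,6.42,-0.23]}
    - {"translation": [-0.0308,-0.0055,0.0166],"rot": [0.1,6.42,-0.23]}
    - {"translation": [-0.0308,-0.0055,0.0166],"rot": [0.1,6.42,-0.23]}
    - {"translation": [-0.0308,-0.0055,0.0166],"rot": [0.1,6.42,-0.23]}
    - {"translation": [-0.0308,-0.0055,0.0166],"rot": [0.1,6.42,-0.23]}
    - {"translation": [-0.0308,-0.0055,0.0166],"rot": [0.1,6.42,-0.23]}
    - {"translation": [-0.0308,-0.0055,0.0166],"rot": [0.1,6.42,-0.23]}
    - {"translation": [0,0,0],"rot": [0,0,0]}
    - {"translation": [0,0,0],"rot": [0,0,0]}
  hand: 0.0854

```text
time: 4.5
tcp_pos: [0.4366, -0.1828, 0.1048]
orientation: [180.0, -44.9, 81.9]
ft_force: [0.9, 0.1, 0.9]
opening: 0.0854
finger_force: 0.0
```

```bash
python3 - <<'E'
from h import *
import pickle
s=r.sense(); print(s['q'].round(1))
T=now(); print(T[:3,3],T[:3,2])
c=cam('wrist'); pickle.dump(c,open('wC.pkl','wb')); save(c,'wC.png')
# expected positions of holed end / grasp in picture
bz=np.array([-np.sin(np.radians(8.1)),-np.cos(np.radians(8.1)),0]);by=np.array([bz[1],-bz[0],0]);o=np.array([.449,-.091,0])-.035*bz
for z,y,x in((70,-23,46),(70,23,46),(0,-28,46),(0,28,46)): print(z,y,proj(c,o+bz*z/1000+by*y/1000+[0,0,x/1000]).round(1))
E
```

```text
[-50.2  15.6 117.1  31.9  82.3 -56.6]
[ 0.43657079 -0.18278563  0.10479708] [ 0.10020624  0.69836735 -0.70869017]
70 -23 [355.6 259.7]
70 23 [280.4 259.8]
0 -28 [358.  166.7]
0 28 [278.  166.8]
```

View pics/wC.png

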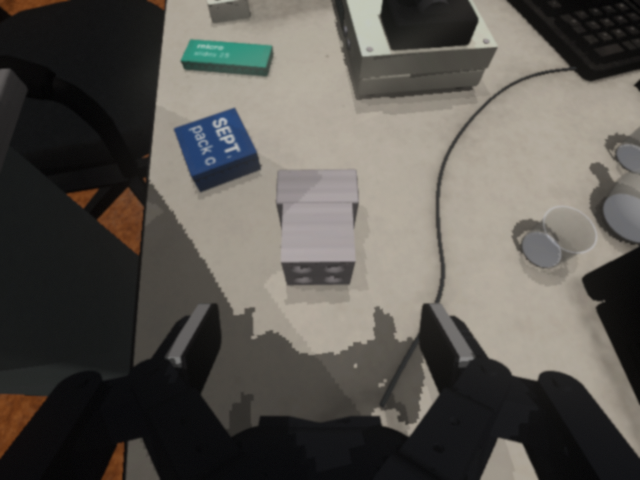

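The view shows the four holes at (318,270), the block's end edge at (281–354, 263) and the plain end at y≈170. It is centred as predicted, and about 3 px (2 mm) nearer to -y. I'll descend with a 1.5 mm shift and grip.

```bash
python3 - <<'E'
from h import *
import pickle
C=pickle.load(open('wC.pkl','rb'))
for uv in((281,263),(354,263),(276,171),(358,170)): print(onz(C,*uv,.046).round(4))
R=(Ro.from_euler('xyz',[180,0,81.9],degrees=True)*Ro.from_euler('y',45,degrees=True)).as_matrix()
row(now(),pose(np.array([.446,-.1135,.0332]),R),5)
E
```

```text
[ 0.4215 -0.1246  0.046 ]
[ 0.4655 -0.1309  0.046 ]
[ 0.4245 -0.0558  0.046 ]
[ 0.4811 -0.0631  0.046 ]
5 x [-0.0003, -0.0002, 0.0201] [0.02, 0.04, 0.01] | mid [0.442, -0.141, 0.062] end [0.446, -0.114, 0.033]
```

Request:
carry_out:
  deltas:
    - {"translation": [-0.0003,-0.0002,0.0201],"rot": [0,0,0]}
    - {"translation": [-0.0003,-0.0002,0.0201],"rot": [0,0,0]}
    - {"translation": [-0.0003,-0.0002,0.0201],"rot": [0,0,0]}
    - {"translation": [-0.0003,-0.0002,0.0201],"rot": [0,0,0]}
    - {"translation": [-0.0003,-0.0002,0.0201],"rot": [0,0,0]}
    - {"translation": [0,0,0],"rot": [0,0,0]}
    - {"translation": [0,0,0],"rot": [0,0,0]}

```text
time: 5.42
tcp_pos: [0.4448, -0.1142, 0.0318]
orientation: [-180.0, -44.9, 81.8]
ft_force: [-0.2, 0.4, 0.5]
opening: 0.0855
finger_force: 0.0
```

Request:
carry_out:
  deltas:
    - {"translation": [0,0,0],"rot": [0,0,0]}
    - {"translation": [0,0,0],"rot": [0,0,0]}
    - {"translation": [0,0,0],"rot": [0,0,0]}
    - {"translation": [0,0,0],"rot": [0,0,0]}
    - {"translation": [0,0,0],"rot": [0,0,0]}
    - {"translation": [0,0,0],"rot": [0,0,0]}
  hand: 0.03
  force: 60

```text
time: 6.18
tcp_pos: [0.445, -0.1146, 0.0323]
orientation: [180.0, -44.9, 81.8]
ft_force: [-0.1, -4.0, 5.8]
opening: 0.0452
finger_force: 61.8
```

```bash
python3 - <<'E'
from h import *
T=now(); print(T[:3,3].round(4), r.sense()['ft_force'])
# block frame in tool (grasped): measured block centre with 1.5mm shift
bz=np.array([-np.sin(np.radians(8.1)),-np.cos(np.radians(8.1)),0]);bx=np.array([0,0,1.]);by=np.cross(bz,bx)
o=np.array([.449,-.091,.023])+bz*(.0015-.035)
Tb=pose(o,np.column_stack([bx,by,bz])); G=np.linalg.inv(T)@Tb; np.save('G.npy',G); print(G.round(3))
# goal block poses over the well, heater yaw -0.95; bx along +heater y, by along -/+ heater x
h=np.radians(-.95); hx=np.array([np.cos(h),np.sin(h),0]);hy=np.array([-np.sin(h),np.cos(h),0])
by2=np.cross([0,0,1.],hy); Rb=np.column_stack([hy,by2,[0,0,1.]])
for z in(.028,.06,.12): print(z,(pose([.5686,.1722,z],Rb)@np.linalg.inv(G))[:3,3].round(4))
goal=pose([.5686,.1722,.115],Rb)@np.linalg.inv(G); np.save('goal.npy',goal); print(goal[:3,:3].round(2))
up=T.copy(); up[2,3]+=.12
U=row(T,up,4); row(U,goal,12)
E
```

```text
[ 0.445  -0.1146  0.0323] [-0.05340997 -3.95037342  5.8017783 ]
[[ 0.706 -0.001 -0.708  0.034]
 [ 0.001 -1.     0.002  0.001]
 [-0.708 -0.002 -0.706  0.047]
 [ 0.     0.     0.     1.   ]]
0.028 [0.5681 0.1815 0.0854]
0.06 [0.5681 0.1815 0.1174]
0.12 [0.5681 0.1815 0.1774]
[[ 0.01  1.   -0.01]
 [ 0.71 -0.02 -0.71]
 [-0.71  0.   -0.71]]
4 x [0.0212, 0.0, -0.0212] [0.0, -0.0, -0.0] | mid [0.445, -0.114, 0.122] end [0.445, -0.114, 0.152]
12 x [0.0283, 0.0081, 0.0001] [-0.01, -7.49, -0.68] | mid [0.52, 0.055, 0.226] end [0.567, 0.181, 0.172]
```

Gripped at 45 mm opening. Lifting straight up and checking the hold.

Request:
carry_out:
  deltas:
    - {"translation": [0.007,0,-0.007],"rot": [0,0,0]}
    - {"translation": [0.0212,0,-0.0212],"rot": [0,0,0]}
    - {"translation": [0.0212,0,-0.0212],"rot": [0,0,0]}
    - {"translation": [0.0212,0,-0.0212],"rot": [0,0,0]}
    - {"translation": [0.0142,0,-0.0142],"rot": [0,0,0]}
    - {"translation": [0,0,0],"rot": [0,0,0]}

```text
time: 6.92
tcp_pos: [0.4448, -0.1139, 0.1522]
orientation: [179.9, -44.8, 81.9]
ft_force: [-0.4, -0.5, -4.4]
opening: 0.0451
finger_force: 62.1
```

```bash
python3 - <<'E'
from h import *
import pickle
s=r.sense(); print(s['opening'],s['finger_force'],s['ft_force'])
G=np.load('G.npy'); G[1,3]=0; 
Ry=Ro.from_euler('y',0); G[:3,:3]=Ro.from_euler('y',-135,degrees=True).as_matrix()@np.diag([-1,-1,1.]) if 0 else G[:3,:3]
np.save('G.npy',G)
c=cam('wrist'); pickle.dump(c,open('wD.pkl','wb')); T=now()
im=c['img'].copy()
for x in(-23,23):
  for y,z in((-23,70),(23,70),(-28,0),(28,0)):
    p=proj(c,(T@G@[x/1000,y/1000,z/1000,1])[:3]); print(x,y,z,p.round(1)); cv2.circle(im,tuple(int(round(v)) for v in p),2,(255,0,0),-1)
cv2.imwrite('pics/wD.png',cv2.resize(im[240:480,160:480],(800,600),interpolation=3)[:,:,::-1])
h=np.radians(-.95); hy=np.array([-np.sin(h),np.cos(h),0]); Rb=np.column_stack([hy,np.cross([0,0,1.],hy),[0,0,1.]])
np.save('Rb.npy',Rb)
goal=pose([.5686,.1722,.10],Rb)@np.linalg.inv(G); print(goal[:3,3],np.linalg.norm(T[:3,3]))
row(T,goal,12)
E
```

```text
0.045088529208065255 62.11329074576497 [-0.38905975 -0.47184173 -4.44901649]
-23 -23 70 [367.8 379.3]
-23 23 70 [268.2 379.7]
-23 -28 0 [369.  241.9]
-23 28 0 [266.6 242.1]
23 -23 70 [384.8 370.3]
23 23 70 [250.8 370.7]
23 -28 0 [382.8 196.8]
23 28 0 [252.4 197. ]
[0.56860796 0.18147818 0.15743579] 0.4828212727794031
12 x [0.0282, 0.0082, 0.0014] [-0.02, -7.49, -0.67] | mid [0.521, 0.059, 0.216] end [0.569, 0.182, 0.157]
```

View pics/wD.png

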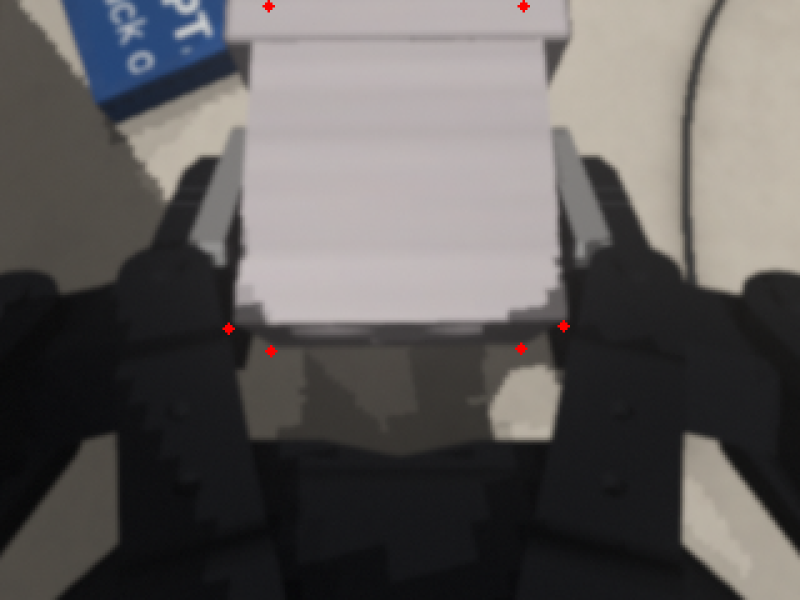

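The block is held firmly and square. The predicted corners (red) match to about 2 px. They sit about 1.1 mm to one side in tool y, which is a camera bias shared by the well measurement, so I'll keep that offset to cancel it. Now the swing to a hover over the well.

```bash
python3 - <<'E'
from h import *
G=np.load('G.npy'); G[1,3]=.0011; np.save('G.npy',G); Rb=np.load('Rb.npy')
goal=pose([.5686,.1722,.10],Rb)@np.linalg.inv(G); print(goal[:3,3])
row(now(),goal,12)
E
```

```text
[0.5675081  0.18149577 0.1574331 ]
12 x [0.0281, 0.0081, 0.0014] [-0.02, -7.49, -0.67] | mid [0.52, 0.058, 0.216] end [0.567, 0.181, 0.157]
```

Request:
carry_out:
  deltas:
    - {"translation": [0.0281,0.0081,0.0014],"rot": [-0.02,-7.49,-0.67]}
    - {"translation": [0.0281,0.0081,0.0014],"rot": [-0.02,-7.49,-0.67]}
    - {"translation": [0.0281,0.0081,0.0014],"rot": [-0.02,-7.49,-0.67]}
    - {"translation": [0.0281,0.0081,0.0014],"rot": [-0.02,-7.49,-0.67]}
    - {"translation": [0.0281,0.0081,0.0014],"rot": [-0.02,-7.49,-0.67]}
    - {"translation": [0.0281,0.0081,0.0014],"rot": [-0.02,-7.49,-0.67]}
    - {"translation": [0.0281,0.0081,0.0014],"rot": [-0.02,-7.49,-0.67]}
    - {"translation": [0.0281,0.0081,0.0014],"rot": [-0.02,-7.49,-0.67]}
    - {"translation": [0.0281,0.0081,0.0014],"rot": [-0.02,-7.49,-0.67]}
    - {"translation": [0.0281,0.0081,0.0014],"rot": [-0.02,-7.49,-0.67]}
    - {"translation": [0.0281,0.0081,0.0014],"rot": [-0.02,-7.49,-0.67]}
    - {"translation": [0.0281,0.0081,0.0014],"rot": [-0.02,-7.49,-0.67]}
    - {"translation": [0,0,0],"rot": [0,0,0]}
    - {"translation": [0,0,0],"rot": [0,0,0]}

```text
time: 8.72
tcp_pos: [0.5669, 0.1804, 0.156]
orientation: [-179.9, 45.1, 89.0]
ft_force: [0.9, -0.2, -4.0]
opening: 0.0452
finger_force: 62.0
```

```bash
python3 - <<'E'
from h import *
import pickle
s=r.sense(); print(s['q'].round(1),s['finger_force'],s['opening'])
G=np.load('G.npy');Rb=np.load('Rb.npy'); T=now(); b=T@G; print('block',b[:3,3].round(4),'tilt',np.degrees(np.arccos(b[2,2])).round(2), 'goal',(pose([.5686,.1722,.10],Rb)@np.linalg.inv(G))[:3,3].round(4),T[:3,3])
c=cam('wrist'); pickle.dump(c,open('wE.pkl','wb')); S=cam('scene'); D=cam('side'); pickle.dump((S,D),open('SD.pkl','wb'))
a=cv2.resize(c['img'],(533,400)); b1=cv2.resize(S['img'][205:325,275:395],(266,266),interpolation=3)
b2=cv2.resize(D['img'][210:300,310:400],(266,266),interpolation=3)
W=np.zeros((532,800,3),np.uint8); W[:400,:533]=a; W[:266,533:799]=b1; W[266:532,533:799]=b2
cv2.imwrite('pics/hov.png',W[:,:,::-1])
E
```

```text
[ 22.   24.8  98.1 -41.2  81.4  38.5] 61.96613014675677 0.04523567415734489
block [0.5678 0.1711 0.0986] tilt 0.18 goal [0.5675 0.1815 0.1574] [0.56691679 0.18040534 0.15604678]
```

View pics/hov.png

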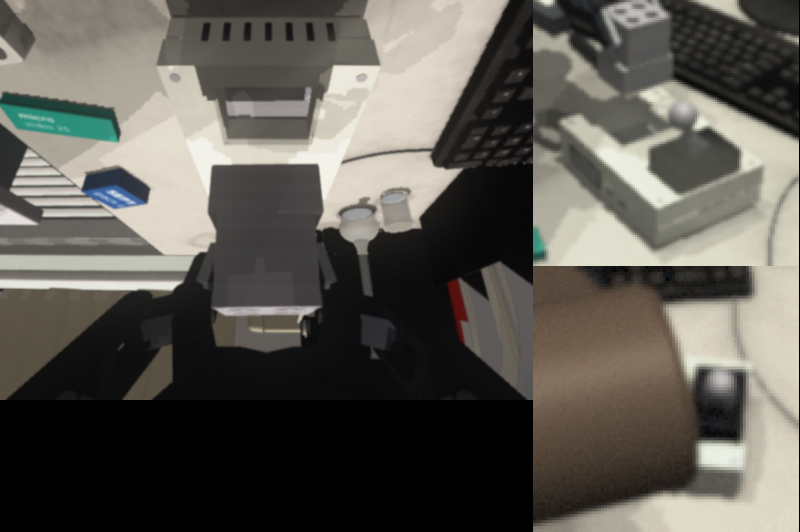

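The hover picture shows the block upright, with its plain end at (210–322, 166). The well behind and below it is at about (223–313, 87–140), nearly centred on it. The scene inset shows the four holes facing up. Next I'll measure the block and the well in the same picture.

```bash
python3 - <<'E'
from h import *
import pickle
c=pickle.load(open('wE.pkl','rb')); G=np.load('G.npy'); T=now()
def cont(f,box,eps):
    x,y,w,h=box; m=cv2.GaussianBlur(c['img'],(3,3),0).astype(float)[y:y+h,x:x+w]
    M=cv2.resize(f(m).astype(np.float32),None,fx=4,fy=4,interpolation=1)>.5
    cs,_=cv2.findContours(M.astype(np.uint8),0,1); q=max(cs,key=cv2.contourArea)
    return ((cv2.approxPolyDP(q,eps*4,True)[:,0]+.5)/4-.5+[x,y]).round(1)
g=lambda m:(m.min(2)>170)&(m[...,1]/m[...,0]>.985)
print('well',cont(lambda m:~g(m),(245,85,155,95),2).tolist())
print('blk',cont(lambda m:m[...,0]<115,(240,180,160,70),2).tolist())
for y,z,x in((-28,0,23),(28,0,23),(-28,0,-23),(28,0,-23)): print(x,y,z,proj(c,(T@G@[x/1000,y/1000,z/1000,1])[:3]).round(1))
h=np.radians(-.95);Rh=np.array([[np.cos(h),-np.sin(h)],[np.sin(h),np.cos(h)]])
for dx,dy in((-30,-25),(30,-25),(30,25),(-30,25)):
    print('well pred',dx,dy,proj(c,[*(Rh@[dx/1000,dy/1000]+[.5686,.1722]),.05]).round(1))
z=cv2.resize(c['img'][80:240,230:410],(720,640))[:600]; 
for yy in(115,130,145,160): print(yy,c['img'][yy,250:400:3].sum(1).tolist())
E
```

```text
well [[244.6, 84.6], [244.6, 161.4], [255.6, 169.9], [257.9, 178.4], [373.4, 179.4], [377.4, 172.4], [375.6, 179.4], [378.4, 179.4], [387.1, 171.4], [387.9, 176.4], [393.6, 176.1], [386.6, 179.4], [399.4, 179.4], [394.4, 177.4], [399.4, 175.4], [397.1, 171.6], [389.9, 172.6], [388.4, 170.1], [399.4, 167.4], [399.4, 110.6], [395.4, 110.1], [399.4, 109.4], [399.4, 84.6]]
blk [[254.6, 200.9], [250.6, 249.4], [387.4, 249.4], [380.1, 197.6], [278.9, 197.6]]
23 -28 0 [390.9 206.1]
23 28 0 [260.2 205.6]
-23 -28 0 [375.5 249.3]
-23 28 0 [272.9 248.9]
well pred -30 -25 [273.6 172.1]
well pred 30 -25 [371.5 172. ]
well pred 30 25 [384.7 110.4]
well pred -30 25 [261.4 110.6]
115 [245, 245, 239, 232, 224, 216, 216, 202, 188, 190, 205, 232, 232, 228, 229, 232, 220, 191, 193, 193, 194, 199, 196, 198, 200, 202, 203, 202, 203, 202, 201, 197, 198, 198, 196, 192, 194, 194, 218, 449, 513, 333, 222, 225, 239, 233, 420, 593, 596, 599]
130 [604, 604, 602, 532, 455, 243, 231, 272, 471, 468, 481, 521, 521, 517, 514, 514, 511, 509, 474, 459, 457, 454, 454, 457, 456, 457, 457, 460, 459, 460, 461, 461, 461, 464, 461, 462, 464, 465, 463, 464, 357, 225, 250, 512, 520, 645, 627, 603, 605, 606]
145 [603, 604, 626, 630, 585, 524, 317, 254, 268, 295, 299, 303, 300, 297, 293, 292, 285, 284, 283, 278, 279, 276, 275, 271, 269, 266, 264, 261, 258, 259, 261, 263, 265, 264, 262, 265, 267, 263, 268, 260, 228, 255, 470, 504, 586, 602, 600, 600, 599, 598]
160 [661, 661, 659, 659, 656, 607, 522, 454, 305, 307, 304, 299, 295, 294, 293, 291, 290, 281, 277, 276, 271, 270, 267, 265, 261, 264, 263, 266, 268, 267, 269, 267, 267, 267, 266, 267, 267, 272, 272, 270, 268, 463, 445, 591, 598, 599, 601, 602, 603, 604]
```

```bash
python3 - <<'E'
from h import *
import pickle
c=pickle.load(open('wE.pkl','rb')); G=np.load('G.npy'); T=now()
im=c['img'].sum(2)
for y in(194,197,200,203,208,215,222): print(y,'L',im[y,246:272].tolist(),'R',im[y,372:398].tolist())
for x in(280,320,360): print(x,'top',im[190:212,x].tolist(),'bot',im[350:392:2,x].tolist())
for y in(300,320,340,365): print(y,'L',im[y,240:290:2].tolist(),'R',im[y,366:410:2].tolist())
for z in(0,28): print(z,[proj(c,(T@G@[.023,y/1000,z/1000,1])[:3]).round(1).tolist() for y in(-28,28)])
for z in(28,70): print(z,[proj(c,(T@G@[x/1000,y/1000,z/1000,1])[:3]).round(1).tolist() for x in(23,-23) for y in(-23,23)])
E
```

```text
194 L [715, 715, 716, 715, 715, 715, 716, 716, 715, 715, 716, 716, 716, 716, 716, 716, 717, 717, 717, 717, 717, 717, 717, 717, 717, 717] R [713, 712, 712, 712, 712, 708, 705, 704, 709, 710, 713, 713, 716, 715, 715, 716, 715, 716, 717, 717, 717, 718, 717, 717, 719, 717]
197 L [716, 715, 715, 715, 715, 715, 714, 709, 690, 647, 602, 576, 568, 565, 564, 564, 565, 564, 563, 564, 563, 561, 561, 562, 561, 563] R [364, 364, 364, 363, 363, 354, 338, 338, 374, 470, 608, 692, 712, 715, 716, 717, 717, 717, 717, 717, 717, 717, 717, 718, 717, 717]
200 L [716, 716, 717, 717, 716, 714, 700, 632, 467, 313, 250, 240, 239, 237, 237, 233, 233, 232, 233, 231, 232, 232, 226, 228, 229, 224] R [230, 231, 231, 230, 232, 233, 232, 233, 235, 260, 396, 592, 692, 712, 715, 716, 716, 716, 717, 717, 718, 717, 717, 718, 717, 717]
203 L [718, 718, 718, 718, 719, 715, 688, 558, 365, 261, 238, 238, 235, 234, 234, 232, 231, 231, 229, 230, 229, 226, 226, 227, 226, 223] R [230, 232, 231, 231, 234, 233, 233, 232, 232, 243, 332, 530, 677, 711, 716, 716, 715, 715, 715, 716, 715, 715, 715, 715, 714, 715]
208 L [718, 718, 717
[... 1922 characters left out ...]
165, 134, 66, 63, 63, 62, 61]
340 L [110, 160, 198, 205, 195, 134, 113, 95, 148, 185, 185, 189, 187, 186, 189, 185, 186, 201, 209, 209, 207, 206, 207, 209, 206] R [187, 187, 187, 187, 186, 187, 184, 187, 174, 100, 68, 81, 166, 210, 195, 179, 124, 76, 57, 52, 56, 52]
365 L [64, 64, 67, 62, 63, 64, 85, 164, 187, 187, 186, 186, 186, 187, 187, 185, 187, 205, 212, 213, 213, 213, 214, 214, 217] R [198, 198, 198, 201, 198, 200, 199, 199, 198, 196, 156, 69, 54, 55, 52, 50, 53, 50, 52, 49, 48, 52]
0 [[390.9, 206.1], [260.2, 205.6]]
28 [[397.0, 267.5], [254.7, 267.0]]
28 [[384.4, 267.4], [267.3, 267.1], [369.4, 299.4], [279.4, 299.1]]
70 [[393.5, 382.3], [259.3, 382.0], [374.5, 388.2], [274.7, 387.9]]
```

```bash
python3 - <<'E'
from h import *
import pickle
c=pickle.load(open('wE.pkl','rb')); print('then',-c['R'].T@c['t']); T0=now()
c=cam('wrist'); T=now(); print('now',-c['R'].T@c['t'],T0[:3,3],T[:3,3]); pickle.dump((c,T0),open('wF.pkl','wb'))
T=T0; G=np.load('G.npy'); im=c['img'].sum(2).astype(int)
def ex(a,o,th): # subpixel crossings
    i=np.where((a[:-1]-th)*(a[1:]-th)<0)[0]; return (o+i+(th-a[i])/(a[i+1]-a[i])).round(1).tolist()
for y in(203,208,215,222): print(y,ex(im[y,244:272],244,450),ex(im[y,372:398],372,450))
for x in(280,320,360): print(x,ex(im[185:215,x],185,450),ex(im[355:378,x],355,330))
print(365,ex(im[365,246:262],246,130),ex(im[365,380:395],380,130))
for y in(130,145,160): print('well',y,ex(im[y,250:290],250,360),ex(im[y,250:290],250,590),ex(im[y,360:395],360,360),ex(im[y,360:395],360,560))
for z in(0,70): print(z,[proj(c,(T@G@[.023,y/1000,z/1000,1])[:3]).round(1).tolist() for y in((-28,28) if z==0 else (-23,23))])
h=np.radians(-.95);Rh=np.array([[np.cos(h),-np.sin(h)],[np.sin(h),np.cos(h)]])
for dx,dy in((-30,-25),(30,-25),(30,25),(-30,25)): print('well pred',dx,dy,proj(c,[*(Rh@[dx/1000,dy/1000]+[.5686,.1722]),.05]).round(1))
E
```

```text
then [0.56979239 0.32318888 0.179216  ]
now [0.57109605 0.3226654  0.18262936] [0.56819458 0.1799187  0.15924844] [0.56825208 0.1799312  0.1594514 ]
203 [253.5] [382.6]
208 [253.2] [383.1]
215 [252.5] [383.9]
222 [252.0] [384.6]
280 [197.1] [367.5]
320 [196.6] [367.1]
360 [196.5] [366.6]
365 [252.6] [386.5]
well 130 [263.7, 269.8] [255.2] [365.6, 372.1] [375.5]
well 145 [267.0] [260.4] [369.7] [376.5]
well 160 [270.4] [263.5] [366.8] [373.4]
0 [[386.7, 198.8], [256.8, 199.1]]
70 [[389.4, 371.9], [256.2, 372.2]]
well pred -30 -25 [270.8 167.9]
well pred 30 -25 [368.2 167.3]
well pred 30 25 [380.4 104.8]
well pred -30 25 [257.9 105.6]
```

```bash
python3 - <<'E'
from h import *
import pickle
c,T=pickle.load(open('wF.pkl','rb')); G=np.load('G.npy'); im=c['img'].sum(2).astype(int)
for x in(290,320,350): print('well rows col',x,im[84:196:2,x].tolist())
h=np.radians(-.95);Rh=np.array([[np.cos(h),-np.sin(h)],[np.sin(h),np.cos(h)]])
print(proj(c,[.5686,.1722-.025,.05]),proj(c,[.5686,.1722+.025,.05]),proj(c,[.5686,.1722+.027,.05]),'box end',proj(c,[.5686,.1321+.083,.05]))
G[1,3]=-.0005; b=T@G; print('block at F',b[:3,3].round(4),'yaw err',np.degrees(np.arctan2(b[1,0],b[0,0]))-89.05, 'z',b[:3,2].round(4))
s=r.sense(); print(s['tcp_pos'],s['orientation'],s['joint_vel'].round(3),s['ft_force'],s['moment'])
E
```

```text
well rows col 290 [227, 225, 225, 227, 223, 226, 224, 215, 180, 176, 191, 217, 227, 227, 229, 229, 262, 469, 516, 511, 516, 519, 513, 509, 489, 330, 256, 269, 288, 294, 296, 297, 296, 299, 297, 300, 300, 299, 306, 408, 518, 525, 546, 626, 649, 648, 651, 654, 654, 652, 651, 651, 651, 656, 656, 654]
well rows col 320 [222, 221, 222, 223, 225, 228, 231, 226, 191, 183, 191, 192, 194, 195, 200, 202, 306, 443, 448, 445, 449, 456, 450, 449, 450, 429, 268, 225, 269, 274, 270, 269, 266, 267, 262, 263, 263, 263, 272, 363, 454, 461, 492, 573, 586, 591, 624, 651, 651, 649, 647, 647, 645, 645, 645, 644]
well rows col 350 [237, 240, 240, 240, 246, 248, 247, 242, 214, 207, 211, 209, 208, 206, 203, 204, 303, 447, 455, 452, 457, 466, 460, 458, 459, 432, 256, 220, 260, 266, 266, 267, 266, 265, 266, 265, 269, 266, 272, 377, 456, 463, 494, 574, 591, 589, 587, 594, 637, 652, 665, 705, 715, 716, 715, 712]
[320.16542791 167.54936898] [318.27029093 105.07149014] [318.17405243 101.90387692] box end [317.33230326  74.2199583 ]
block at F [0.5678 0.1708 0.1018] yaw err -0.16501679574861328 z [-0.0026 -0.0019  1.    ]
[0.56825208 0.1799312  0.1594514 ] [179.56531823  44.9813215   88.6081665 ] [ 0.116 -0.118  0.063 -0.099 -0.102  0.17 ] [ 0.06741922 -0.06581783 -4.09677132] [0.78404656 0.06979321 0.01976698]
```

Request:
carry_out:
  deltas:
    - {"translation": [0.0086,0.0001,0.0081],"rot": [0,0,0]}
    - {"translation": [0.0086,0.0001,0.0081],"rot": [0,0,0]}
    - {"translation": [0.0086,0.0001,0.0081],"rot": [0,0,0]}
    - {"translation": [0.0086,0,0.0081],"rot": [0,0,0]}
    - {"translation": [0,0,0],"rot": [0,0,0]}
    - {"translation": [0,0,0],"rot": [0,0,0]}
    - {"translation": [0,0,0],"rot": [0,0,0]}
    - {"translation": [0,0,0],"rot": [0,0,0]}
    - {"translation": [0,0,0],"rot": [0,0,0]}

```text
time: 10.05
tcp_pos: [0.5684, 0.1821, 0.1109]
orientation: [179.7, 45.1, 88.8]
ft_force: [0.5, -0.1, -4.1]
opening: 0.0454
finger_force: 62.1
```

```bash
python3 - <<'E'
from h import *
G=np.load('G.npy'); G[1,3]=-.0005; np.save('G.npy',G)
for k in range(3):
    T=now(); s=r.sense(); b=T@G; print(s['tcp_pos'].round(4),'blk',b[:3,3].round(4),b[:3,2].round(3),np.degrees(np.arctan2(b[1,0],b[0,0])).round(2)-89.05,np.abs(s['joint_vel']).max().round(2),s['ft_force'].round(1)); c=cam('wrist')
im=c['img'].sum(2).astype(int)
def ex(a,o,th):
    i=np.where((a[:-1]-th)*(a[1:]-th)<0)[0]; return (o+i+(th-a[i])/(a[i+1]-a[i])).round(1).tolist()
for y in range(130,215,10): print(y,ex(im[y,235:300],235,400),ex(im[y,235:300],235,590),ex(im[y,340:410],340,400),ex(im[y,340:410],340,570))
for x in(290,320,350): print(x,im[90:216:3,x].tolist())
E
```

```text
[0.5684 0.1821 0.1109] blk [0.568  0.1729 0.0535] [-0.001 -0.001  1.   ] -0.06999999999999318 0.13 [ 0.5 -0.1 -4.1]
[0.5684 0.1821 0.1109] blk [0.5679 0.1728 0.0534] [-0.001 -0.     1.   ] -0.06999999999999318 0.12 [ 0.3 -0.7 -3.5]
[0.5684 0.182  0.1108] blk [0.5679 0.1728 0.0533] [-0.001 -0.     1.   ] -0.06999999999999318 0.13 [-0.5  0.2 -4.5]
130 [] [] [] []
140 [] [] [] []
150 [] [] [] []
160 [] [] [] []
170 [] [] [] []
180 [] [] [405.6] [407.0]
190 [263.8, 264.8] [] [369.1, 372.2, 396.9] [401.8]
200 [237.7] [235.9] [393.9] [395.3]
210 [252.5] [244.5] [384.0] [386.7]
290 [260, 256, 107, 57, 58, 60, 60, 63, 66, 66, 69, 121, 260, 261, 262, 263, 262, 261, 263, 265, 262, 262, 264, 264, 403, 466, 242, 242, 240, 240, 239, 235, 190, 187, 187, 189, 197, 202, 204, 200, 198, 196]
320 [257, 251, 100, 78, 82, 83, 87, 92, 89, 93, 95, 150, 257, 259, 258, 259, 260, 261, 262, 263, 263, 263, 266, 264, 414, 469, 239, 235, 234, 233, 239, 231, 182, 179, 179, 183, 194, 201, 198, 198, 190, 192]
350 [253, 249, 176, 158, 140, 124, 119, 103, 97, 92, 80, 142, 263, 264, 264, 264, 264, 264, 263, 264, 263, 264, 263, 264, 402, 326, 236, 233, 238, 236, 236, 233, 181, 183, 184, 201, 210, 205, 203, 201, 200, 199]
```

```bash
python3 - <<'E'
from h import *
import pickle
T=now();c=cam('wrist');G=np.load('G.npy');pickle.dump((c,T),open('wH.pkl','wb'))
P=lambda n,p:print(n,proj(c,p).round(1))
P('blk near bottom',(T@G@[.023,0,0,1])[:3]);P('blk far bottom',(T@G@[-.023,0,0,1])[:3])
for n,y,z in(('end top edge',.083,.05),('near rim out',.067,.05),('near rim in',.065,.048),('floor near',.065,.028),('floor far',.015,.028),('far rim',.015,.05)): P(n,[.568,.1321+y,z])
im=c['img']
cv2.imwrite('pics/H.png',cv2.resize(im[60:300,200:440],(600,600),interpolation=3)[:,:,::-1])
E
```

```text
blk near bottom [318.  198.9]
blk far bottom [318.4 243.6]
end top edge [316.2 165.1]
near rim out [317.2 188.3]
near rim in [317.3 187. ]
floor near [317.3 150.6]
floor far [319.4 206.4]
far rim [319.5 240.3]
```

View pics/H.png

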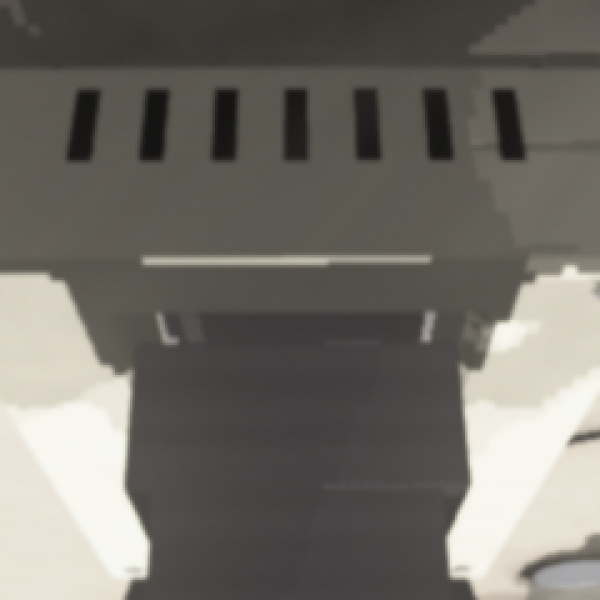

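The last picture shows the block's plain end (132–460 in the crop) centred over the well edges (160–432), with the near rim just ahead of it. It is aligned, so I'll lower it slowly and watch the force.

Request:
carry_out:
  deltas:
    - {"translation": [0.0021,0,0.0021],"rot": [0,0,0]}
    - {"translation": [0.0021,0,0.0021],"rot": [0,0,0]}
    - {"translation": [0.0021,0,0.0021],"rot": [0,0,0]}
    - {"translation": [0,0,0],"rot": [0,0,0]}
    - {"translation": [0,0,0],"rot": [0,0,0]}

```text
time: 10.88
tcp_pos: [0.5684, 0.182, 0.1017]
orientation: [179.7, 45.1, 88.8]
ft_force: [0.1, -0.1, -4.2]
opening: 0.0456
finger_force: 62.1
```

Request:
carry_out:
  deltas:
    - {"translation": [0.0014,0,0.0014],"rot": [0,0,0]}
    - {"translation": [0.0014,0,0.0014],"rot": [0,0,0]}
    - {"translation": [0,0,0],"rot": [0,0,0]}
    - {"translation": [0,0,0],"rot": [0,0,0]}

```text
time: 11.38
tcp_pos: [0.5684, 0.182, 0.0977]
orientation: [179.8, 45.1, 88.8]
ft_force: [-0.4, -0.6, -3.8]
opening: 0.0457
finger_force: 62.1
```

It is about 10 mm into the well with no contact. I'll continue.

Request:
carry_out:
  deltas:
    - {"translation": [0.0014,0,0.0014],"rot": [0,0,0]}
    - {"translation": [0.0014,0,0.0014],"rot": [0,0,0]}
    - {"translation": [0.0014,0,0.0014],"rot": [0,0,0]}
    - {"translation": [0.0014,0,0.0014],"rot": [0,0,0]}
    - {"translation": [0,0,0],"rot": [0,0,0]}
    - {"translation": [0,0,0],"rot": [0,0,0]}

```text
time: 12.12
tcp_pos: [0.5684, 0.182, 0.0898]
orientation: [179.7, 45.1, 88.8]
ft_force: [0.3, -0.2, -4.6]
opening: 0.0453
finger_force: 62.1
```

Request:
carry_out:
  deltas:
    - {"translation": [0.0007,0,0.0007],"rot": [0,0,0]}
    - {"translation": [0.0007,0,0.0007],"rot": [0,0,0]}
    - {"translation": [0,0,0],"rot": [0,0,0]}
    - {"translation": [0,0,0],"rot": [0,0,0]}

```text
time: 12.62
tcp_pos: [0.5684, 0.182, 0.0878]
orientation: [179.7, 45.1, 88.8]
ft_force: [0.2, 1.4, -4.4]
opening: 0.0455
finger_force: 62.1
```

Request:
carry_out:
  deltas:
    - {"translation": [0.0007,0,0.0007],"rot": [0,0,0]}
    - {"translation": [0.0007,0,0.0007],"rot": [0,0,0]}
    - {"translation": [0,0,0],"rot": [0,0,0]}
    - {"translation": [0,0,0],"rot": [0,0,0]}

```text
time: 13.12
tcp_pos: [0.5684, 0.182, 0.0859]
orientation: [179.7, 45.1, 88.8]
ft_force: [-0.1, 0.0, -3.7]
opening: 0.045
finger_force: 62.2
```

Request:
carry_out:
  deltas:
    - {"translation": [0.0007,0,0.0007],"rot": [0,0,0]}
    - {"translation": [0,0,0],"rot": [0,0,0]}
    - {"translation": [0,0,0],"rot": [0,0,0]}

```text
time: 13.5
tcp_pos: [0.5684, 0.1821, 0.0858]
orientation: [179.7, 45.1, 88.8]
ft_force: [-3.5, 1.1, 2.7]
opening: 0.0452
finger_force: 62.7
```

Contact with the floor came at the expected depth: the vertical force went from -4 N to +2.7 N at a block height of 28 mm. Releasing, then backing out along the tool axis.

Request:
carry_out:
  deltas:
    - {"translation": [0,0,0],"rot": [0,0,0]}
    - {"translation": [0,0,0],"rot": [0,0,0]}
    - {"translation": [0,0,0],"rot": [0,0,0]}
    - {"translation": [0,0,0],"rot": [0,0,0]}
    - {"translation": [0,0,0],"rot": [0,0,0]}
  hand: 0.08

```text
time: 14.12
tcp_pos: [0.5684, 0.1819, 0.0848]
orientation: [179.8, 45.1, 88.8]
ft_force: [-0.1, -0.8, 0.1]
opening: 0.0797
finger_force: 0.0
```

Request:
carry_out:
  deltas:
    - {"translation": [0,0,-0.015],"rot": [0,0,0]}
    - {"translation": [0,0,-0.02],"rot": [0,0,0]}
    - {"translation": [0,0,-0.03],"rot": [0,0,0]}
    - {"translation": [0,0,-0.03],"rot": [0,0,0]}
    - {"translation": [0,0,-0.03],"rot": [0,0,0]}
    - {"translation": [0,0,0],"rot": [0,0,0]}
    - {"translation": [0,0,0],"rot": [0,0,0]}

```text
time: 15.0
tcp_pos: [0.5693, 0.2705, 0.1728]
orientation: [179.8, 45.1, 88.9]
ft_force: [0.4, -0.4, 0.2]
opening: 0.0796
finger_force: 0.0
```

```bash
python3 - <<'E'
from h import *
import pickle
T=now(); c=cam('wrist'); S=cam('scene'); D=cam('side'); pickle.dump((c,S,D,T),open('wI.pkl','wb'))
print(T[:3,3],r.sense()['ft_force'])
Rb=np.load('Rb.npy'); B=pose([.5686,.1728,.028],Rb)
for n,k in(('w',c),('s',S)):
  for x,y,z in((23,23,70),(23,-23,70),(-23,23,70),(-23,-23,70)): print(n,x,y,z,proj(k,(B@[x/1000,y/1000,z/1000,1])[:3]).round(1))
im=c['img'].astype(int); 
p=proj(c,[.5686,.1728,.098]); u,v=p.astype(int); print('lum col',im[v-70:v+60:3,u-18].sum(1).tolist()); print('row',im[v,u-90:u+90:3].sum(1).tolist())
E
```

```text
[0.56927214 0.27053239 0.17280775] [ 0.38581851 -0.16413165 -0.71383035]
w 23 23 70 [286.7 246.6]
w 23 -23 70 [354.5 246.4]
w -23 23 70 [291.6 270.3]
w -23 -23 70 [349.4 270.1]
s 23 23 70 [305.9 238.3]
s 23 -23 70 [323.7 232.5]
s -23 23 70 [318.  247.7]
s -23 -23 70 [336.2 241.4]
lum col [265, 286, 258, 264, 259, 256, 257, 254, 262, 261, 258, 262, 263, 259, 260, 268, 269, 266, 346, 588, 299, 290, 543, 562, 273, 429, 560, 185, 143, 148, 272, 639, 653, 653, 653, 654, 604, 231, 216, 237, 272, 325, 393, 505]
row [666, 664, 665, 666, 667, 667, 664, 666, 666, 666, 664, 668, 721, 716, 689, 718, 724, 719, 340, 176, 572, 611, 598, 554, 470, 450, 453, 515, 588, 607, 605, 604, 576, 486, 446, 445, 476, 558, 604, 605, 525, 143, 621, 714, 714, 677, 682, 716, 685, 653, 646, 646, 647, 651, 649, 643, 633, 604, 579, 482]
```

The block is released, and its top face sits at image rows 243–267 against 246–270 predicted for seated. That is within the camera's known row bias. I'll check its height across two cameras and plan the switch push.

```bash
python3 - <<'E'
from h import *
import pickle
c,S,D,T=pickle.load(open('wI.pkl','rb'))
def top(k,box,th):
    x,y,w,h=box; g=k['img'][y:y+h,x:x+w].astype(int); m=(g.sum(2)>th)&(g[...,2]/g[...,0]>.9)&(g[...,1]<=g[...,0])
    return m
for n,k,uv in(('w',c,(320,257)),('s',S,(321,240)),('d',D,None)):
    p=proj(k,[.5686,.1728,.098]); u,v=p.round().astype(int); print(n,p.round(1)); g=k['img'].sum(2).astype(int)
    if n!='w':
        for yy in range(v-14,v+15,2): print(yy,g[yy,u-24:u+25:2].tolist())
B=pose([.505,.0763,.20],rpy=[180,0,89])
up=T.copy(); up[2,3]+=.08; U=row(T,up,3); E=row(U,B,6); print((B@[0,0,0,1])[:3])
E
```

```text
w [320.6 259.3]
s [320.9 239.8]
226 [101, 108, 162, 357, 448, 356, 195, 69, 33, 70, 111, 129, 103, 67, 74, 112, 149, 166, 153, 116, 118, 148, 115, 137, 137]
228 [111, 101, 109, 160, 354, 477, 468, 359, 213, 70, 33, 68, 111, 124, 128, 75, 71, 96, 137, 153, 115, 86, 116, 137, 136]
230 [221, 118, 101, 97, 114, 243, 444, 505, 476, 358, 200, 88, 34, 61, 121, 141, 139, 90, 62, 77, 83, 130, 175, 140, 101]
232 [358, 218, 128, 97, 87, 90, 190, 388, 504, 521, 477, 408, 245, 131, 53, 68, 114, 148, 144, 110, 71, 73, 127, 125, 104]
234 [284, 350, 245, 117, 89, 90, 89, 146, 359, 513, 542, 549, 534, 490, 339, 150, 38, 62, 119, 151, 140, 99, 76, 63, 85]
236 [293, 268, 237, 184, 119, 104, 158, 249, 381, 533, 572, 506, 433, 454, 533, 474, 289, 104, 39, 62, 110, 144, 137, 118, 60]
238 [408, 293, 253, 237, 224, 361, 483, 500, 515, 519, 557, 463, 368, 383, 529, 564, 529, 425, 274, 104, 36, 50, 98, 125, 132]
240 [312, 260, 252, 275, 297, 453, 539, 403, 305, 354, 534, 564, 558, 544, 463, 432, 463, 552, 522, 427, 287, 134, 42, 44, 89]
242 [260, 254, 293, 409, 374, 261, 408, 509, 510, 522, 516, 512, 536, 555
[... 2325 characters left out ...]
, 248, 240, 227, 242, 236, 224, 213, 240, 270, 319, 584, 664, 695, 699, 703, 700, 691]
255 [259, 260, 247, 256, 247, 252, 239, 237, 234, 229, 233, 219, 229, 218, 206, 194, 232, 356, 598, 660, 698, 694, 695, 700, 680]
257 [253, 248, 241, 239, 235, 241, 237, 229, 222, 222, 214, 214, 220, 213, 207, 191, 228, 413, 611, 673, 699, 701, 700, 701, 652]
259 [244, 248, 223, 221, 230, 223, 228, 224, 219, 219, 220, 211, 204, 213, 208, 179, 204, 429, 618, 683, 701, 698, 697, 701, 648]
3 x [-0.0189, 0.0001, -0.0188] [0.0, 0.0, 0.0] | mid [0.569, 0.27, 0.226] end [0.569, 0.27, 0.253]
6 x [-0.0259, -0.0102, 0.0229] [0.03, 7.51, -0.0] | mid [0.526, 0.136, 0.234] end [0.505, 0.076, 0.2]
[0.505  0.0763 0.2   ]
```

The scene camera shows the four hole spots centred at about (321,241), against (320.9,239.8) predicted for a seated block. That confirms it is upright and seated. Next I'll move over to the switch with the fingers shut.

Request:
carry_out:
  deltas:
    - {"translation": [-0.0189,0,-0.0188],"rot": [0,0,0]}
    - {"translation": [-0.0189,0,-0.0188],"rot": [0,0,0]}
    - {"translation": [-0.0189,0,-0.0188],"rot": [0,0,0]}
    - {"translation": [-0.0259,-0.0102,0.0229],"rot": [0.03,7.51,0]}
    - {"translation": [-0.0259,-0.0102,0.0229],"rot": [0.03,7.51,0]}
    - {"translation": [-0.0259,-0.0102,0.0229],"rot": [0.03,7.51,0]}
    - {"translation": [-0.0259,-0.0102,0.0229],"rot": [0.03,7.51,0]}
    - {"translation": [-0.0259,-0.0102,0.0229],"rot": [0.03,7.51,0]}
    - {"translation": [-0.0259,-0.0102,0.0229],"rot": [0.03,7.51,0]}
    - {"translation": [0,0,0],"rot": [0,0,0]}
    - {"translation": [0,0,0],"rot": [0,0,0]}
  hand: 0
  force: 30

```text
time: 16.52
tcp_pos: [0.5056, 0.0763, 0.2019]
orientation: [179.8, 0.1, 88.9]
ft_force: [0.9, 0.4, 0.0]
opening: 0.0001
finger_force: 0.0
```

```bash
python3 - <<'E'
from h import *
c=cam('wrist'); T=now(); s=r.sense(); print(T[:3,3],s['orientation'],s['ft_force'])
S=cam('scene'); g=cv2.GaussianBlur(S['img'],(3,3),0)
for p in([.552,.0763,.113],): print(proj(S,p),proj(c,p))
B=pose([.505,.0763,.127],rpy=[180,0,89]); row(T,B,3)
E
```

```text
[0.5057639  0.07694877 0.20186322] [1.79816906e+02 5.11772727e-02 8.90197564e+01] [-0.07980331  0.1724898  -0.65207051]
[342.8985114  256.35654243] [392.29691815 254.4850589 ]
3 x [-0.0002, -0.0003, 0.025] [0.06, 0.02, 0.01] | mid [0.505, 0.077, 0.152] end [0.505, 0.076, 0.127]
```

Request:
carry_out:
  deltas:
    - {"translation": [0,-0.0003,0.025],"rot": [0,0,0]}
    - {"translation": [0,-0.0003,0.025],"rot": [0,0,0]}
    - {"translation": [0,-0.0003,0.025],"rot": [0,0,0]}
    - {"translation": [0,0,0],"rot": [0,0,0]}

```text
time: 17.12
tcp_pos: [0.5028, 0.0777, 0.1235]
orientation: [-179.8, 0.0, 89.1]
ft_force: [0.1, 0.7, 0.5]
opening: -0.0
finger_force: 0.0
```

Request:
carry_out:
  deltas:
    - {"translation": [0,0.008,0],"rot": [0,0,0]}
    - {"translation": [0,0.008,0],"rot": [0,0,0]}
    - {"translation": [0,0.008,0],"rot": [0,0,0]}
    - {"translation": [0,0.008,0],"rot": [0,0,0]}
    - {"translation": [0,0,0],"rot": [0,0,0]}

```text
time: 17.75
tcp_pos: [0.537, 0.0756, 0.1253]
orientation: [179.9, 0.0, 88.9]
ft_force: [-0.6, -0.5, -0.6]
opening: -0.0
finger_force: 0.0
```

Request:
carry_out:
  deltas:
    - {"translation": [0,0.005,0],"rot": [0,0,0]}
    - {"translation": [0,0.005,0],"rot": [0,0,0]}
    - {"translation": [0,0,0],"rot": [0,0,0]}

```text
time: 18.12
tcp_pos: [0.5465, 0.0755, 0.125]
orientation: [179.9, 0.0, 88.9]
ft_force: [0.6, 0.5, 0.5]
opening: -0.0001
finger_force: 0.0
```

Request:
carry_out:
  deltas:
    - {"translation": [0,0.004,0],"rot": [0,0,0]}
    - {"translation": [0,0.004,0],"rot": [0,0,0]}
    - {"translation": [0,0,0],"rot": [0,0,0]}

```text
time: 18.5
tcp_pos: [0.5544, 0.0754, 0.125]
orientation: [179.9, 0.0, 88.9]
ft_force: [-0.3, 0.3, -0.6]
opening: 0.0002
finger_force: 0.0
```

```bash
cat > ball.py <<'E'
from h import *
def ball():
    c=cam('scene'); g=c['img'].astype(int); x0,y0,x1,y1=325,240,375,275
    sub=c['img'][y0:y1,x0:x1]; g=cv2.cvtColor(cv2.resize(sub,None,fx=8,fy=8,interpolation=cv2.INTER_CUBIC),cv2.COLOR_RGB2GRAY)
    h=cv2.HoughCircles(g,cv2.HOUGH_GRADIENT,1,40,param1=60,param2=14,minRadius=36,maxRadius=68)
    if h is None: print('none')
    else:
        for u,v,q in h[0][:3]:
            print('circle',u/8+x0,v/8+y0,q/8,'at z .115:',onz(c,u/8+x0,v/8+y0,.115).round(4))
for x in(.552,.567,.587): print(x,proj(vision.camera('scene') and cam('scene'),[x,.0763,.115]).round(1))
ball(); s=r.sense(); print(s['tcp_pos'],s['ft_force'])
E
python3 ball.py
```

```text
0.552 [342.9 255.5]
0.567 [349.1 253.1]
0.587 [357.1 250.1]
circle 365.9375 261.0625 7.725 at z .115: [0.5757 0.0361 0.115 ]
circle 355.9375 252.0625 6.45 at z .115: [0.5805 0.0719 0.115 ]
circle 362.9375 274.8125 6.4875 at z .115: [0.5418 0.0044 0.115 ]
[0.55395138 0.07538493 0.12507657] [-0.18929817 -0.06429728 -0.12497703]
```

Request:
carry_out:
  deltas:
    - {"translation": [0,0.004,0],"rot": [0,0,0]}
    - {"translation": [0,0.003,0],"rot": [0,0,0]}
    - {"translation": [0,0,0],"rot": [0,0,0]}

```text
time: 19.23
tcp_pos: [0.5595, 0.0754, 0.1244]
orientation: [-179.7, 0.0, 89.0]
ft_force: [-5.2, -0.3, 2.6]
opening: -0.0001
finger_force: 2.6
```

```bash
python3 ball.py | tail -2
```

```text
circle 346.0625 254.0625 7.5875 at z .115: [0.5601 0.0769 0.115 ]
[0.55947544 0.07533569 0.12444486] [-4.5155095  -0.46108093  2.4246275 ]
```

The force jumped to 5 N at the expected end stop. I'll press a touch more, then back off and look.

Request:
carry_out:
  deltas:
    - {"translation": [0,0.0015,0],"rot": [0,0,0]}
    - {"translation": [0,0,0],"rot": [0,0,0]}
    - {"translation": [0,0,0],"rot": [0,0,0]}

```text
time: 19.95
tcp_pos: [0.5597, 0.0754, 0.1244]
orientation: [-179.5, 0.0, 89.0]
ft_force: [-8.8, -0.4, 5.0]
opening: -0.0001
finger_force: 4.6
```

Request:
carry_out:
  deltas:
    - {"translation": [0,-0.02,0],"rot": [0,0,0]}
    - {"translation": [0,-0.03,0],"rot": [0,0,0]}
    - {"translation": [0,-0.02,-0.04],"rot": [0,0,0]}
    - {"translation": [0.02,0,-0.05],"rot": [0,0,0]}
    - {"translation": [0.03,0,-0.05],"rot": [0,0,0]}
    - {"translation": [0.04,0,-0.04],"rot": [0,0,0]}
    - {"translation": [0.04,0,0],"rot": [0,0,0]}
    - {"translation": [0,0,0],"rot": [0,0,0]}
    - {"translation": [0,0,0],"rot": [0,0,0]}
    - {"translation": [0,0,0],"rot": [0,0,0]}

```text
time: 21.2
tcp_pos: [0.4948, 0.2056, 0.3044]
orientation: [-180.0, 0.0, 88.9]
ft_force: [-1.4, -1.1, 0.5]
opening: -0.0
finger_force: 0.0
```

```bash
python3 ball.py; python3 - <<'E'
from h import *
c=cam('wrist'); s=r.sense(); print(s['tcp_pos'],s['ft_force'])
Rb=np.load('Rb.npy');B=pose([.5686,.1725,.028],Rb)
for x in(.552,.587): print('ball pred',x,proj(c,[x,.0763,.113]).round(1))
p=proj(c,[.57,.0763,.113]).astype(int); g=cv2.cvtColor(c['img'],cv2.COLOR_RGB2GRAY)
sub=cv2.resize(g[p[1]-40:p[1]+40,p[0]-60:p[0]+60],None,fx=4,fy=4,interpolation=2)
h=cv2.HoughCircles(sub,cv2.HOUGH_GRADIENT,1,60,param1=60,param2=16,minRadius=38,maxRadius=80)
print(None if h is None else [((u/4+p[0]-60).round(1),(v/4+p[1]-40).round(1),q/4,onz(c,u/4+p[0]-60,v/4+p[1]-40,.113).round(4)) for u,v,q in h[0][:3]])
q=np.array([proj(c,(B@[x/1000,y/1000,.07,1])[:3]) for x in(23,-23) for y in(23,-23)]); print('block top pred',q.round(1).tolist())
u0,v0=q.min(0).astype(int)-25;u1,v1=q.max(0).astype(int)+25
m=c['img'][v0:v1,u0:u1].astype(float); M=((m[...,0]>m[...,1]*1.02)&(m[...,0]>120)).astype(np.uint8)
M=cv2.morphologyEx(M,cv2.MORPH_CLOSE,np.ones((9,9))); k=max(cv2.findContours(M,0,1)[0],key=cv2.contourArea); rc=cv2.minAreaRect(k)
print('top face rect',np.array(rc[0])+[u0,v0],rc[1:],'->',onz(c,rc[0][0]+u0,rc[0][1]+v0,.098).round(4))
E
```

```text
0.552 [342.9 255.5]
0.567 [349.1 253.1]
0.587 [357.1 250.1]
circle 356.9375 251.9375 6.5875 at z .115: [0.5824 0.0711 0.115 ]
circle 363.6875 261.1875 7.3 at z .115: [0.5719 0.0382 0.115 ]
circle 346.3125 257.5625 6.0625 at z .115: [0.5527 0.0667 0.115 ]
[0.49481186 0.20623865 0.30493623] [-0.19914264 -0.06982706 -0.47482805]
[0.49481016 0.20631633 0.30496457] [0.00591319 0.96242092 0.77009357]
ball pred 0.552 [377.4 333.9]
ball pred 0.587 [411.3 333.2]
[(np.float64(410.6), np.float64(333.6), np.float32(12.575), array([0.5863, 0.0758, 0.113 ])), (np.float64(372.6), np.float64(338.1), np.float32(12.475), array([0.5473, 0.0713, 0.113 ])), (np.float64(397.9), np.float64(359.4), np.float32(15.95), array([0.575, 0.044, 0.113]))]
block top pred [[373.0, 218.3], [420.8, 218.1], [370.9, 262.5], [416.7, 262.3]]
top face rect [387.99999619 226.49999237] ((61.99999237060547, 66.99998474121094), -0.0) -> [0.5608 0.1873 0.098 ]
```

The ball is at x = 0.586, at the back stop (expected 0.587). One last check on the block's holes, then I'll hand in.

```bash
python3 - <<'E'
from h import *
c=cam('wrist'); Rb=np.load('Rb.npy');B=pose([.5686,.1725,.028],Rb)
g=cv2.cvtColor(c['img'],cv2.COLOR_RGB2GRAY)[205:275,355:435]
s=cv2.resize(g,None,fx=6,fy=6,interpolation=2)
h=cv2.HoughCircles(s,cv2.HOUGH_GRADIENT,1,60,param1=60,param2=12,minRadius=28,maxRadius=48)
P=[onz(c,u/6+355,v/6+205,.098).round(4)[:2].tolist() for u,v,q in h[0][:6]] if h is not None else None; print(P)
if P: print(np.mean(P[:4],0))
s=r.sense(); print(s['ft_force'],s['time'])
E
```

```text
[[0.5785, 0.1638], [0.5579, 0.185], [0.5788, 0.1842], [0.5572, 0.1657], [0.538, 0.1886], [0.5483, 0.1909]]
[0.5681   0.174675]
[ 1.18630413  0.00757766 -0.3875322 ] 21.65
```

Four holes were found in a square centred at (0.568, 0.175), level with the seated height. Handing in.

```bash
python3 -c "
from rig import workorder
print(workorder.job_done())"
```

```text
the job is handed in; nothing more can be done
None
```

I seated the four-hole block in the white heater's well with its holes up, released it, pushed the switch to its back stop, and handed the job in; the hand-in returned no verdict.

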